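# Draw out the register gauge arm to the red marker and hold it

## Robot

A 6-joint arm with a two-finger parallel gripper is mounted at the origin on the work surface. World frame = base frame: x ahead of the robot, y to its left, z up, the work surface at z = 0. Lengths are in mm, angles in rad, forces in N, time in s.
With the tool pointing down it reaches from about 350 to 875 mm from the base axis. Payload 4.2 kg.
Tool frame: the origin (TCP) lies midway between the tips of the shut fingers; the grasp point (between the pads) lies 19 mm behind it (arm.hold_point_z is the distance from the TCP to the grasp point, in mm); z points along the fingers, y is the line along which they close (so a half turn about z gives the same grasp; the last joint's range is limited). The gripper opens to 85 mm and grips with 20 to 120 N. Pads are 22 mm wide; open, the fingers measure 114 mm over their backs; the gripper's body (76 mm by 85 mm) begins 54 mm behind the grasp point. The pads swing forward as they close: fully open they stand 13 mm farther back than shut.
Start: joints at [-1.034, 0.385, 0.008, 0, -1.194, -0.259], TCP at [171.417, -601.012, 231.312] pointing down, gripper open.
Joint ranges: [-3.14, 3.14], [-1.21, 2.06], [-1.07, 1.41], [-3.16, 2.05], [-2.99, -0.16], [-3.1, 3.1]. Speed limits (rad/s): [2.79, 2.79, 3.14, 3.14, 3.14, 3.14].

## Interface

Orientations are given as a unit quaternion [x, y, z, w].
In Python, from bench import arm, vision gives the robot as it stands. The module is installed in compiled form; this text tells all that it offers.
- The arm moves only by the tool servo_tool, never from a script. Its argument "plan" is a list of rows, each a list of 7 numbers: the shift along the world's x, y, z each as a share of 300 mm, from -1 to 1, then the turn, a rotation vector about the world's x, y, z each as a share of 2 rad, from -1 to 1, then the opening, from 0 (shut) to 1 (fully open). A call has 1 to 20 rows; each row shifts and turns the commanded pose from where the row before left it; what a row does not reach is not made up. A row lasts 1/8 s, in which the tool goes at most 62.5 mm and 10.7 degrees, less where a joint would pass 70% of its speed; a pose out of reach is approached as far as the arm can. A call with a number of a shift or a turn outside -1 to 1 is refused whole. A call with a gripper value outside its range is refused whole. The fingers move at their own pace and stop on an object; the grip force is fixed at half the most. Time passes only in rows, so rows that do not move let the fingers close. It gives the time, the measured TCP pose, the force, the opening and the grip force at its end, in the units of the state.
- arm.read_state(): the state, without advancing time (a new reading comes with each control period).
- vision.get_image(name): name is "scene" or "top" or "wrist"; returns a dict with "image" (480x640x3 uint8, red, green, blue), "z_map" (480x640 float32, mm along the optical axis (not along the pixel's ray), 0 where there is no reading), "K" (3x3 intrinsics, pixels), "world_to_cam" (4x4, takes a point from world to camera coordinates); the wrist camera has in their place "mount" (4x4, takes a point from camera to tool coordinates, whose origin is the TCP and whose axes are the flange's). Camera axes: x right, y down, z forward; pixel columns grow to the right and rows downward; lengths in mm; the calibration is good to about 2 mm. A picture is of the moment at which its call begins: read the wrist's pose just before it.
- arm.job_done(): hands the job in; it is judged then, once.
The state is a dict: "clock": time; "joints": joint angles; "joint_vel": joint speeds; "joint_efforts": joint torques, N m; "position": TCP position; "ee_rot": TCP orientation; "contact_force": force on the tool from outside, world axes, zero at the start; "wrist_torque": the same for the moment, N m; "gripper_width": finger opening in mm; "grasp_force": force on a finger pad.
Only numpy, scipy, OpenCV 4.12 (cv2) and the standard library are available. Lean on these libraries where they do the work, as an engineer would, in place of code of your own. Each camera call takes 0.05 s, during which the arm holds its last target. There are 200 camera calls.

## Task

The plate register gauge on the print bench is locked shut: push its orange lock button fully in (it stays in by itself), then take the black handle and draw the telescoping arm out until its yellow pointer stands against the red marker, within the marker's width. The arm springs back if let go, so finish while still holding the handle steady there, and do not shift the red marker, the ink tin, the ink roller or the jar.

Things in the scene. Friction and masses are not known exactly. Their poses are not given: they have to be found in the camera images.
- gauge: Fixed register gauge: dark steel base 440 (x) x 160 (y) x 12 mm; origin on the bench below the arm's centre line, midway along. +x is the way the arm comes out (towards the robot's right, -y, within 0.5 rad), z up. Green tube on it, 46 mm wide, top 56 mm (front collar 60 mm) above the bench, local x -212 to -10 mm, y 0. White scale, tick each 10 mm, at local y +48 to +82 mm.
- lock (a joint): Orange round lock button, 28 mm across, on top of the green tube: 0 = out (arm locked shut), 0.006 m = pushed fully in (arm free; free from about 0.005). It moves straight down, takes about 3 N, has a firm stop at the bottom, and stays wherever it is left (no spring).
- lock_top (a point): Centre of the top face of the lock button, at the gauge's local x -85 mm, y 0; 74 mm above the bench when out, 68 mm when in (its collar's top is at 62 mm).
- boom (a joint): Extension of the telescoping arm: 0 = shut, up to 0.165 m out. Locked at 0 (under 2 mm of play) until the button is in; then a spring draws it back with about 4 N at 0 rising to about 8 N at full extension.
- boom_handle (a point): Centre of the top of the black upright handle block at the arm's outer end: 22 mm along the gauge's x, 46 mm along its y, 24 to 96 mm above the bench. When shut it is at local x 50 mm, with 49 mm of open space between it and the green tube's collar and more beyond it. Moves along the gauge's x. Axes as the gauge's.
- boom_pointer (a point): Tip of the yellow pointer, a bar 6 mm wide that sticks out from the foot of the handle towards the gauge's +y, over the scale, 28 mm above the bench at its top. In line with the handle's middle. Axes as the gauge's.
- marker (a joint): Setting of the red marker along the scale, in m: the extension of the arm (value of joint boom) at which the pointer stands at the marker's middle. Set before the start, 0.06 to 0.14; it slides at about 3 N if pushed, and must not be.
- marker_mid (a point): Top middle of the red marker, a clip 10 mm long along the gauge's x, 26 mm along its y, top 25 mm above the bench, at local y +85 mm beside the pointer's track. Axes as the gauge's.
- ink_tin: Loose steel ink tin, upright, 72 mm across, 95 mm high; origin at the centre of its underside. Leave alone.
- brayer: Loose ink roller lying on the bench: black roller 38 mm across and 100 mm long along its own y at the origin, red handle reaching 145 mm along its -x, about 38 mm high; origin on the bench under the roller's middle. Leave alone.
- jar: Loose small amber jar, upright, 52 mm across, 60 mm high; origin at the centre of its underside. Leave alone.

How it is judged (in metres and radians):
On the way, in this order (a step that is already met when the one before it is completed fails the run):
1. the lock button is pushed in while the arm is still shut (value of joint lock above 0.005 m and value of joint boom below 0.01 m), for 0.1 s.
2. the arm is held with its pointer at the red marker (x of boom_pointer in the frame of marker_mid between -0.005 and 0.005 m and contact force between the fingers and boom above 1.5 N), for 0.3 s.
At the end, for the whole second after the job is handed in: The yellow pointer's middle stands within 5 mm of the red marker's middle along the scale, the arm is still (under 10 mm/s), the fingers still hold the arm (over 1.5 N of contact), the lock button is still in (over 4.5 mm), and the marker is within 4 mm of where it was (all of step 2 and velocity of joint boom between -0.01 and 0.01 m/s and value of joint lock above 0.0045 m and distance of marker_mid from where it was at the start of the episode below 0.004 m); the arm keeps its last pose, push and grip.
It fails at once if the red marker is shifted by more than 4 mm (distance of marker_mid from where it was at the start of the episode above 0.004 m).
It fails at once if the ink tin is moved by more than 15 mm or tipped (distance of ink_tin from where it was at the start of the episode above 0.015 m or angle between ink_tin's own z axis and vertical above 0.3 rad).
It fails at once if the ink roller is moved by more than 15 mm or tipped (distance of brayer from where it was at the start of the episode above 0.015 m or angle between brayer's own z axis and vertical above 0.3 rad).
It fails at once if the jar is moved by more than 15 mm or tipped (distance of jar from where it was at the start of the episode above 0.015 m or angle between jar's own z axis and vertical above 0.3 rad).
It also fails if it takes over 37 s, if anything falls off the work surface, if the arm or the gripper's body presses on something with over 40 N, if the wrist force passes 120 N, or if a joint passes its speed limit or range.

## Working session

There is one attempt and no reset: what is moved stays moved. The work goes in short steps, Python scripts to look and compute and a tool call to move; the robot and the scene stay as the last step left them, time stands still between calls to the robot, and variables do not carry over. Pictures are saved under pics/ and viewed, at most 10 in all, crops included, and the job is handed in when it is done.

Besides the shell and the picture viewer there is one more tool, called after "Request:" as name(argument=value, ...), one argument or row to a line, values as JSON. servo_tool: Moves the arm, as the interface text tells. Its arguments: {"type":"object","properties":{"plan":{"type":"array"}},"required":["plan"]}

```bash
mkdir -p pics; python3 - <<'E'
from bench import arm, vision
import cv2,numpy as np
s=arm.read_state();print({k:np.round(s[k],3) for k in s}, arm.hold_point_z)
for n in("top","scene"):
    d=vision.get_image(n);cv2.imwrite(f"pics/{n}0.png",d["image"][:,:,::-1]);print(n,d["K"],np.round(d["world_to_cam"],3))
    np.savez(f"{n}0.npz",**d)
E
```

```text
{'clock': np.float64(0.0), 'joints': array([-1.034,  0.386,  0.007, -0.   , -1.194, -0.259]), 'joint_vel': array([ 0.001, -0.   ,  0.   ,  0.   , -0.002,  0.001]), 'joint_efforts': array([ 0.0000e+00, -3.9229e+01,  1.8840e+01,  4.1860e+00, -5.0000e-03,
       -0.0000e+00]), 'position': array([ 171.258, -600.484,  230.227]), 'ee_rot': array([-0.138,  0.99 ,  0.001, -0.   ]), 'contact_force': array([ 0.894, -0.651, -0.289]), 'wrist_torque': array([ 0.005, -0.033, -0.019]), 'grasp_force': np.float64(0.0), 'gripper_width': np.float64(85.587)} 18.700000000000003
top [[493.2523409    0.         320.87297837]
 [  0.         493.2523409  243.5718223 ]
 [  0.           0.           1.        ]] [[ 2.10000e-02 -9.99000e-01 -2.70000e-02  1.15550e+02]
 [-9.84000e-01 -1.60000e-02 -1.75000e-01  6.72794e+02]
 [ 1.74000e-01  3.10000e-02 -9.84000e-01  8.90168e+02]
 [ 0.00000e+00  0.00000e+00  0.00000e+00  1.00000e+00]]
scene [[469.76331044   0.         321.60224521]
 [  0.         469.76331044 244.26943726]
 [  0.           0.           1.        ]] [[-2.300000e-02  1.000000e+00  4.000000e-03 -7.586800e+01]
 [ 8.170000e-01  2.100000e-02 -5.760000e-01 -4.948290e+02]
 [-5.760000e-01 -1.000000e-02 -8.170000e-01  1.254659e+03]
 [ 0.000000e+00  0.000000e+00  0.000000e+00  1.000000e+00]]
```

View pics/top0.png

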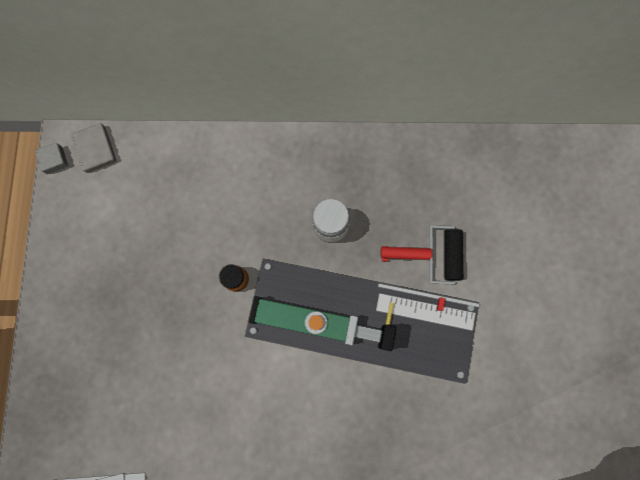

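View pics/scene0.png

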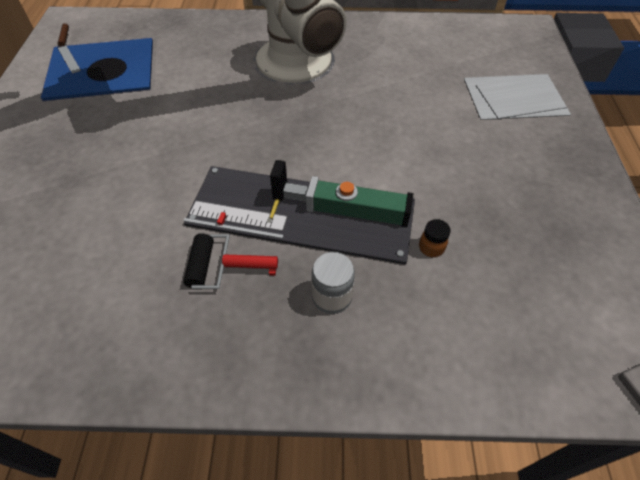

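The top view shows the button at (316,322), the handle at (387,337), the pointer at (390,314) and the marker at (441,304). The tin is at (331,219), the brayer at (440,254) and the jar at (234,278). The scene view shows the same layout, with the button at (347,188), the pointer at (273,210) and the marker at (222,217). Next I'll measure them.

```bash
cat > h.py <<'E'
import numpy as np,cv2
def ray(d,u,v,z):
    M=d["world_to_cam"];R=M[:3,:3];c=-R.T@M[:3,3]
    r=R.T@np.linalg.inv(d["K"])@[u,v,1.]
    return c+r*(z-c[2])/r[2]
def blob(d,lo,hi,roi=(0,0,640,480)):
    h=cv2.cvtColor(d["image"],cv2.COLOR_RGB2HSV);m=cv2.inRange(h,lo,hi)
    k=np.zeros_like(m);x0,y0,x1,y1=roi;k[y0:y1,x0:x1]=m[y0:y1,x0:x1]
    n,l,s,c=cv2.connectedComponentsWithStats(k);i=1+np.argmax(s[1:,4])
    return c[i],s[i],l==i
E
python3 - <<'E'
from h import *
np.set_printoptions(precision=1,suppress=True)
R={"top":dict(btn=(295,300,340,345),mk=(430,292,452,316),pt=(380,295,400,330),tube=(245,290,365,350)),
"scene":dict(btn=(330,175,365,205),mk=(212,207,232,227),pt=(262,195,285,225),tube=(300,170,420,230))}
H=dict(btn=((5,120,60),(20,255,255),74),mk=((0,150,60),(6,255,255),25),pt=((20,120,60),(35,255,255),28),tube=((55,80,20),(90,255,255),56))
for n in R:
    d=dict(np.load(n+"0.npz"))
    for k in H:
        lo,hi,z=H[k];c,s,m=blob(d,lo,hi,R[n][k])
        print(n,k,c,s,ray(d,*c,z))
        if k in("pt","tube"):
            ys,xs=np.nonzero(m);P=np.array([ray(d,x,y,z)[:2] for x,y in zip(xs,ys)],np.float32)
            print("   rect",cv2.minAreaRect(P), cv2.boxPoints(cv2.minAreaRect(P)).tolist())
    # plate corner screws
    for (u,v) in ({"top":[(267,267),(253,331),(461,375),(472,307)],"scene":[(214,170),(194,218),(401,253)]})[n]: print("screw",ray(d,u,v,12))
    # handle top: dark pixels near
    roi={"top":(375,320,402,352),"scene":(268,158,290,200)}[n]
    c,s,m=blob(d,(0,0,0),(180,255,45),roi);print("handle",c,s,ray(d,*c,96))
E
```

```text
top btn [315.5 322.2] [309 316  14  14 159] [520.5 134.3  74. ]
top mk [440.8 303.8] [438 298   7  13  68] [ 561.6 -106.9   25. ]
top pt [388.9 315. ] [386 303   7  22  73] [537.9  -5.8  28. ]
   rect ((540.6040649414062, -6.408102035522461), (7.908846855163574, 41.6249885559082), 80.37193298339844) [[519.42333984375, -6.82589864730835], [560.4620361328125, -13.787750244140625], [561.7847900390625, -5.990305423736572], [520.74609375, 0.9715461730957031]]
top tube [281.4 315.1] [ 254  298   63   36 1252] [532.7 200.   56. ]
   rect ((531.5462036132812, 193.72206115722656), (111.61277770996094, 45.99869918823242), 79.2229995727539) [[498.5174560546875, 143.20054626464844], [543.704833984375, 134.59938049316406], [564.574951171875, 244.2435760498047], [519.3875732421875, 252.84474182128906]]
screw [629.5 237.2  12. ]
screw [501.8 259.8  12. ]
screw [ 426.9 -145.4   12. ]
screw [ 557.3 -170.6   12. ]
handle [390.2 337. ] [378 321  24  30 510] [496.7  -0.8  96. ]
scene btn [346.4 188. ] [340 182  14  13 154] [523.8 135.   74. ]
scene mk [221.2 218.4] [217 213   9  11  57] [ 564.8 -105.5   25. ]
scene pt [274.2 207.1] [270 199  10  19  76] [536.2  -4.8  28. ]
   rect ((538.1221313476562, -5.502138137817383), (9.602242469787598, 46.56830978393555), 77.14616394042969) [[514.3533935546875, -5.003045558929443], [559.7547607421875, -15.362848281860352], [561.890869140625, -6.001230716705322], [516.489501953125, 4.358572006225586]]
scene tube [361.9 203.7] [ 314  182   94   43 2362] [546.7 165.   56. ]
   rect ((543.072021484375, 159.97320556640625), (175.48558044433594, 74.3686294555664), 79.44451904296875) [[490.44354248046875, 80.52690887451172], [563.5537109375, 66.90349578857422], [595.7005004882812, 239.41949462890625], [522.59033203125, 253.04290771484375]]
screw [ 424.1 -143.8   12. ]
screw [ 555.1 -162.9   12. ]
screw [628.  239.4  12. ]
handle [277.4 181.5] [268 161  22  39 565] [531.1   6.2  96. ]
```

Request:
servo_tool(
  plan=[
    [0.065,0.136,0,0,0,-0.0128,0],
    [0.065,0.136,0,0,0,-0.0128,0],
    [0.065,0.136,0,0,0,-0.0128,0],
    [0.065,0.136,0,0,0,-0.0128,0],
    [0.065,0.136,0,0,0,-0.0128,0],
    [0.065,0.136,0,0,0,-0.0128,0],
    [0.065,0.136,0,0,0,-0.0128,0],
    [0.065,0.136,0,0,0,-0.0128,0],
    [0.065,0.136,0,0,0,-0.0128,0],
    [0.065,0.136,0,0,0,-0.0128,0],
    [0.065,0.136,0,0,0,-0.0128,0],
    [0.065,0.136,0,0,0,-0.0128,0],
    [0.065,0.136,0,0,0,-0.0128,0],
    [0.065,0.136,0,0,0,-0.0128,0],
    [0.065,0.136,0,0,0,-0.0128,0],
    [0.065,0.136,0,0,0,-0.0128,0],
    [0.065,0.136,0,0,0,-0.0128,0],
    [0.065,0.136,0,0,0,-0.0128,0],
    [0,0,0,0,0,0,0],
    [0,0,0,0,0,0,0],
  ],
)

```text
clock: 2.6
position: [521.8, 133.1, 230.7]
ee_rot: [0.091, 0.996, -0.0, -0.001]
contact_force: [-0.7, -0.6, -0.3]
gripper_width: 0.1
grasp_force: 0.0
```

Request:
servo_tool(
  plan=[
    [0,0.005,-0.08,0,0,0,0],
    [0,0,-0.08,0,0,0,0],
    [0,0,-0.08,0,0,0,0],
    [0,0,-0.08,0,0,0,0],
    [0,0,-0.08,0,0,0,0],
    [0,0,-0.08,0,0,0,0],
    [0,0,-0.02,0,0,0,0],
    [0,0,-0.01,0,0,0,0],
    [0,0,-0.01,0,0,0,0],
    [0,0,0,0,0,0,0],
    [0,0,0,0,0,0,0],
  ],
)

```text
clock: 3.98
position: [522.7, 135.0, 75.8]
ee_rot: [0.091, 0.996, 0.0, 0.0]
contact_force: [-0.3, -1.2, 0.3]
gripper_width: -0.0
grasp_force: 0.0
```

Request:
servo_tool(
  plan=[
    [0,0,-0.006,0,0,0,0],
    [0,0,-0.006,0,0,0,0],
    [0,0,-0.006,0,0,0,0],
    [0,0,-0.004,0,0,0,0],
    [0,0,-0.004,0,0,0,0],
    [0,0,0,0,0,0,0],
    [0,0,0,0,0,0,0],
  ],
)

```text
clock: 4.85
position: [522.7, 135.1, 68.0]
ee_rot: [0.091, 0.996, 0.0, 0.0]
contact_force: [-1.3, 0.5, 6.2]
gripper_width: 0.1
grasp_force: 2.8
```

Request:
servo_tool(
  plan=[
    [0,0,-0.004,0,0,0,0],
    [0,0,-0.004,0,0,0,0],
    [0,0,0,0,0,0,0],
    [0,0,0,0,0,0,0],
  ],
)

```text
clock: 5.35
position: [522.8, 135.1, 67.9]
ee_rot: [0.091, 0.996, 0.0, 0.001]
contact_force: [-6.1, 0.3, 18.3]
gripper_width: -0.0
grasp_force: 9.4
```

Request:
servo_tool(
  plan=[
    [0,0,0.15,0,0,0,0],
    [0,0,0.15,0,0,0,0.65],
    [-0.021,-0.111,0,0,0,0,0.65],
    [-0.021,-0.111,0,0,0,0,0.65],
    [-0.021,-0.111,0,0,0,0,0.65],
    [-0.022,-0.111,0,0,0,0,0.65],
    [0,0,0,0,0,0,0.65],
    [0,0,0,0,0,0,0.65],
  ],
)

```text
clock: 6.35
position: [496.9, 1.8, 154.8]
ee_rot: [0.092, 0.996, -0.0, -0.0]
contact_force: [0.1, 0.6, 0.6]
gripper_width: 55.4
grasp_force: 0.0
```

```bash
python3 - <<'E'
from bench import arm, vision
from h import *
d=vision.get_image("wrist");cv2.imwrite("pics/w1.png",d["image"][:,:,::-1])
E
```

```text
(no output)
```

View pics/w1.png

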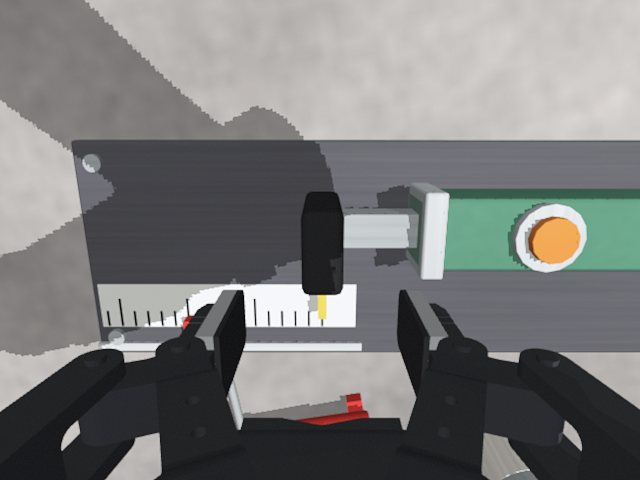

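The wrist view shows the handle at (322,243), centred between the fingers (inner faces near x 235 and 405). The button is down. I'll descend and grip.

Request:
servo_tool(
  plan=[
    [0,0,-0.065,0,0,0,0.65],
    [0,0,-0.065,0,0,0,0.65],
    [0,0,-0.065,0,0,0,0.65],
    [0,0,-0.065,0,0,0,0.65],
    [0,0,-0.065,0,0,0,0.65],
    [0,0,0,0,0,0,0.65],
    [0,0,0,0,0,0,0],
    [0,0,0,0,0,0,0],
    [0,0,0,0,0,0,0],
    [0,0,0,0,0,0,0],
    [0,0,0,0,0,0,0],
  ],
)

```text
clock: 7.78
position: [497.6, 2.0, 58.6]
ee_rot: [0.091, 0.996, 0.0, 0.001]
contact_force: [-1.0, 2.0, 5.8]
gripper_width: 21.4
grasp_force: 59.1
```

Request:
servo_tool(
  plan=[
    [-0.004,-0.0225,0,0,0,0,0],
    [-0.008,-0.0435,0,0,0,0,0],
    [-0.008,-0.0435,0,0,0,0,0],
    [-0.008,-0.0435,0,0,0,0,0],
    [-0.008,-0.0435,0,0,0,0,0],
    [-0.008,-0.0435,0,0,0,0,0],
    [-0.004,-0.0225,0,0,0,0,0],
    [0,0,0,0,0,0,0],
    [0,0,0,0,0,0,0],
  ],
)

```text
clock: 8.9
position: [483.0, -76.4, 58.5]
ee_rot: [0.091, 0.996, 0.001, 0.001]
contact_force: [-1.6, 5.8, 8.1]
gripper_width: 21.4
grasp_force: 59.5
```

```bash
python3 - <<'E'
from bench import arm, vision
from h import *
ax=np.array([-.184,-.983]);o=np.array([506.4,51.1]);ay=np.array([.983,-.184])
for n,rm,rp in(("top",(430,292,452,316),(400,290,440,345)),("scene",(212,207,232,227),(200,190,262,230))):
    d=vision.get_image(n);im=d["image"]
    x0,y0=(380,270) if n=="top" else (180,150)
    cv2.imwrite(f"pics/{n}2.png",cv2.resize(im[y0:y0+90,x0:x0+120,::-1],None,fx=5,fy=5))
    for nm,lo,hi,r,z in(("mk",(0,150,60),(6,255,255),rm,25),("pt",(20,120,60),(35,255,255),rp,28)):
        try:
            c,s,m=blob(d,lo,hi,r);p=ray(d,*c,z)[:2];print(n,nm,c,s,p,(p-o)@ax,(p-o)@ay)
        except Exception as e: print(n,nm,e)
E
```

```text
top mk [440.71641791 303.80597015] [438 298   7  13  67] [ 561.56706675 -106.82305112] 145.08761897130384 83.28706802459338
top pt [430.22727273 318.97727273] [428 311   5  15  44] [531.85292225 -85.43280793] 129.52841250221277 50.14225923395657
scene mk [221.16949153 218.50847458] [217 213   9  11  59] [ 565.11948897 -105.46426372] 143.09828527024214 86.52908217881604
scene pt [235.43421053 200.89473684] [231 193  10  18  76] [522.41463832 -82.87249578] 128.74826990472158 40.393328697844765
```

Request:
servo_tool(
  plan=[
    [-0.003,-0.0165,0,0,0,0,0],
    [-0.003,-0.0165,0,0,0,0,0],
    [-0.003,-0.016,0,0,0,0,0],
    [0,0,0,0,0,0,0],
    [0,0,0,0,0,0,0],
    [0,0,0,0,0,0,0],
    [0,0,0,0,0,0,0],
  ],
)

```text
clock: 9.88
position: [480.3, -91.0, 58.5]
ee_rot: [0.091, 0.996, 0.001, 0.001]
contact_force: [-2.5, 5.6, 7.1]
gripper_width: 21.7
grasp_force: 59.5
```

```bash
python3 - <<'E'
from bench import arm, vision
from h import *
ax=np.array([-.184,-.983]);o=np.array([506.4,51.1]);ay=np.array([.983,-.184])
for n,rm,rp in(("top",(430,292,452,316),(400,290,450,345)),("scene",(212,207,232,227),(200,180,262,230))):
    d=vision.get_image(n);im=d["image"]
    x0,y0=(380,270) if n=="top" else (180,150)
    cv2.imwrite(f"pics/{n}3.png",cv2.resize(im[y0:y0+90,x0:x0+120,::-1],None,fx=5,fy=5))
    for nm,lo,hi,r,z in(("mk",(0,150,60),(6,255,255),rm,25),("pt",(20,120,60),(35,255,255),rp,28)):
        c,s,m=blob(d,lo,hi,r);p=ray(d,*c,z)[:2];print(n,nm,c,s,p,(p-o)@ax,(p-o)@ay)
a=cv2.imread("pics/top3.png");b=cv2.imread("pics/scene3.png");cv2.imwrite("pics/both3.png",cv2.resize(np.hstack([a,b]),(800,300)))
d=vision.get_image("wrist");cv2.imwrite("pics/w3.png",d["image"][:,:,::-1])
E
```

```text
top mk [440.71641791 303.80597015] [438 298   7  13  67] [ 561.56706675 -106.82305112] 145.08761897130384 83.28706802459338
top pt [437.875      320.60416667] [435 313   6  15  48] [ 529.0425785  -100.04966901] 144.41389019333047 50.06919376334671
scene mk [221.16949153 218.33898305] [217 212   9  12  59] [ 564.70304853 -105.52550684] 143.23511229001235 86.13098996127385
scene pt [228.17567568 199.91891892] [224 192   9  18  74] [520.26982368 -97.59697829] 143.61708209719671 40.994280685404505
```

View pics/both3.png

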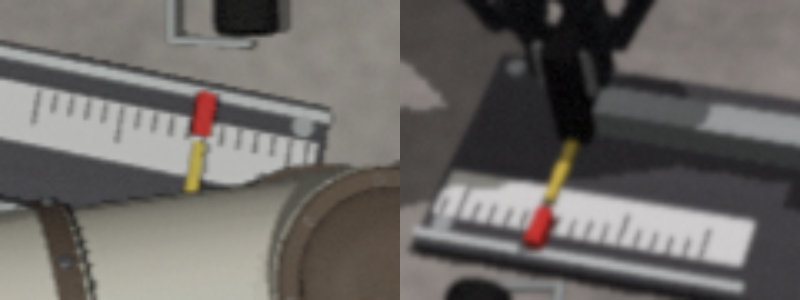

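View pics/w3.png

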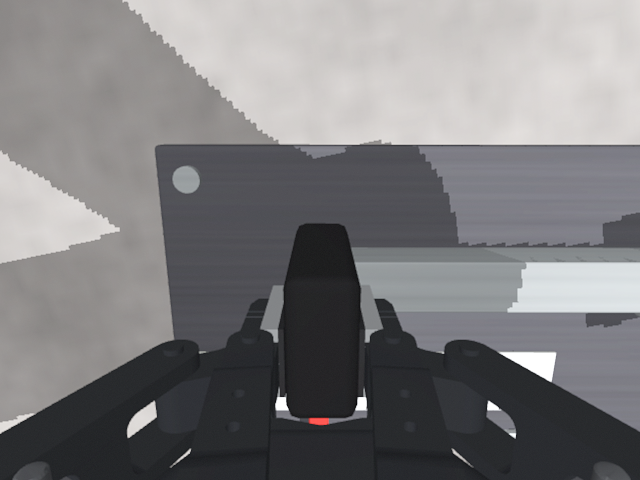

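The top and scene crops show the yellow pointer lined up with the red marker (top crop at 200,130; scene crop at 545,210). The offsets measure -0.7 mm (top) and +0.4 mm (scene). The wrist view shows the handle held between the pads and the marker centred behind it at (319,421). The arm has been still here for more than 0.3 s, so I'm handing in.

```bash
python3 -c "
from bench import arm
s=arm.read_state();print(s['position'],s['grasp_force'],s['clock']);print(arm.job_done())"
```

```text
[480.31510312 -90.93683267  58.55959715] 59.48909103870392 10.025
the job is handed in; nothing more can be done
None
```

The lock button is in and the arm is held steady with its pointer within about 1 mm of the red marker by both cameras; the job was handed in at 10 s of the 37 s limit, and no verdict came back.

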